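# Re-tension the blade clamp of an inclined fruit slicer

### The arm

A 6-joint arm with a two-finger parallel gripper is mounted at the origin on a cart in front of the work surface, level with it; the furniture and walls round the work are solid. World frame = base frame: x ahead of the robot, y to its left, z up, the work surface at z = 0. Lengths are in mm, angles in rad, forces in N, time in s.
With the tool pointing down it reaches from about 400 to 825 mm from the base axis. Payload 7 kg.
Tool frame: the origin (TCP) lies at the very end of the fingers, on their centre line; the grasp point (between the pads) lies 19 mm behind it; z points along the fingers, y is the direction in which the jaws open and shut (so a half turn about z gives the same grasp; the last joint's range is limited). The gripper opens to 88 mm and grips with 3 to 60 N. Pads are 19 mm wide; open, the fingers measure 130 mm over their backs; the gripper's body (78 mm by 193 mm) begins 47 mm behind the grasp point.
Start: joints at [-0.955, 0.359, 0.012, 0, -1.224, -0.288], TCP at [217.297, -639.044, 226.561] pointing down, gripper open.
Joint ranges: [-3.07, 3.07], [-1.43, 2.12], [-1.02, 1.25], [-3.03, 1.67], [-3.05, -0], [-3.03, 3.03]. Speed limits (rad/s): [2.39, 2.39, 3.01, 3.14, 3.14, 3.14].

### API

Orientations are given as a unit quaternion [x, y, z, w].
In Python, from plant import bot gives the robot as it stands. Calls block until the motion is done:
- bot.move_ptp(position, orientation): joint-space move of the TCP to a pose.
- bot.line_to(position, velocity=150, ori=None): straight line of the TCP; ori=None keeps the orientation; velocity is the mean speed in mm/s.
- bot.move_joints(angles): joint-space move.
- bot.move_gripper(opening, force=None): finger opening in mm; force is the grip in N (None keeps the last); returns when the fingers have stopped.
- bot.pause(seconds).
- bot.solve_ik(position, orientation): joint angles nearest the present ones, or None.
- bot.read_state(): the state.
- bot.camera(name): name is "side" or "top"; returns the picture (400x640x3 uint8, red, green, blue); there is no depth.
- bot.get_calibration(name): a dict with "fx", "fy", "cx", "cy" (pixels), "view" (4x4, takes a point from world to camera coordinates). Camera axes: x right, y up, looking along -z (the intrinsics and any distortion apply to the point x, -y, -z); pixel columns grow to the right and rows downward; lengths in mm; the calibration is good to about 2 mm. A picture is of the moment at which its call begins. get_calibration takes no time and is no camera call.
A pose or a line that the arm cannot do raises bot.Unreachable and nothing moves.
- bot.close_job(): hands the job in, once; it reports no verdict.
The state is a dict: "t": time; "joint_pos": joint angles; "qvel": joint speeds; "tau": joint torques, N m; "tcp_pos": TCP position; "eef_rot": TCP orientation; "contact_force": force on the tool from outside, world axes, zero at the start; "moment": the same for the moment, N m; "width": finger opening in mm.
Only numpy, scipy, OpenCV 4.12 (cv2) and the standard library are available. Lean on these libraries where they do the work, as an engineer would, in place of code of your own. Each camera call takes 0.05 s, during which the arm holds its last target.

### The job

After washing, the clamp bar over the slicer's blade cassette was left slack. Flip its cam lever fully up and open, turn the wing nut clockwise until it is just snug on the bar with the lever still open, then flip the lever down again until it is fully closed and stays there, without pushing the things beside the slicer about.

Things in the scene. Friction and masses are not known exactly. Their poses are not given: they have to be found in the camera images.
- slicer: Hand fruit slicer, fixed, 220 x 180 x 220 mm: metal bed sloping down 33 deg towards the robot, white pusher with black handle at its top, white blade cassette halfway. Origin: centre of the footprint, z up, x up the slope seen from above, y left. 'Off the bed' = z leaned 33 deg towards -x. A steel clamp bar across the cassette has the wing nut on its left (+y) end, the cam lever on its right end.
- nut_grip (a point): Point on the wing nut's axis amid its wings, 30 mm off the clamp bar's top. Steel, wings 62 mm across, 12 mm thick with flat parallel faces, from 13 to 43 mm off the bar; round base 34 mm wide below. Axes turn with the nut: x along the wings, z off the bed along the turning axis. Fingertips may go to 15 mm off the bar.
- nut (a joint): Nut angle in rad, growing clockwise seen from above (tightening). Loose at 0 with wings pointing up and down the slope; snug at 1.57, with wings in line with the clamp bar; a hard stop at 1.67. Starts 0.17 to 0.87. It drags with about 0.5 N m, stays where left, and does not back off when the lever is closed.
- lever_pivot (a point): Pivot of the cam lever, at the right end of the clamp bar, 62 mm right of the slicer's middle; its pin runs along the slicer's y. Axes are the slicer's.
- lever_grip (a point): Point amid the lever's black grip, 64 mm from the pivot, where to pinch its sides. Grip 45 mm long (40 to 86 mm from the pivot), 16 mm wide along y, 13 mm thick; the bed lies over 50 mm below it when closed. Axes turn with the lever: x from the grip to the pivot, y the pin, z off the bed when closed.
- lever (a joint): Lever angle in rad. 0 = fully closed (a stop), parallel to the bed, pointing down the slope at the robot; grows as it is lifted up and over, about the slicer's +y; 1.57 = square off the bed; stop at 2.0. Starts 0 to 0.3. Drags lightly, stays where left while slack. With the nut snug, closing takes about 5 N at the grip; let go halfway it springs open, below 0.1 the cam draws it home.
- cup_a: Paper cup of custard, 59 mm wide, 46 mm high, loose, on the worktop right of the slicer. Origin under its centre. Leave it.
- cup_b: Paper cup of custard like the other, 59 mm wide, 43 mm high, right of the slicer and farther back. Origin under its centre. Leave it.
- ring_small: Steel ring cutter, 55 mm wide, 31 mm high, left of the slicer. Origin under its centre. Leave it.
- cup_stack: Stack of empty paper cups, 60 mm wide, 86 mm high, left of the slicer and farther back. Origin under its centre. Leave it.

How it is judged (in metres and radians):
On the way, in this order (a step that is already met when the one before it is completed fails the run):
1. the lever is flipped open (value of joint lever above 1.4 rad), for 0.2 s.
2. the wing nut is turned snug while the lever is open (value of joint nut above 1.3 rad and value of joint lever above 1.2 rad), for 0.2 s.
At the end, for the whole second after the job is handed in: The lever is fully closed (under 0.08 rad) and stays so by itself, and the wing nut is still snug (over 1.3 rad) (value of joint lever below 0.08 rad and value of joint nut above 1.3 rad); the robot touches nothing.
It fails at once if a cup, the cup stack or the ring cutter beside the slicer is pushed away by over 25 mm (distance of any of cup_a, cup_b, ring_small, cup_stack from where it was at the start of the episode above 0.025 m).
It also fails if it takes over 61 s, if anything falls off the work surface, if the arm or the gripper's body presses on something with over 40 N, if the wrist force passes 120 N, or if a joint passes its speed limit or range.

## Working session

There is one attempt and no reset: what is moved stays moved. The work goes in short steps, each a Python script; the robot and the scene stay as the last script left them, time stands still between calls to the robot, and variables do not carry over. Pictures are saved under pics/ and viewed, and the job is handed in when it is done.

```bash
mkdir -p pics; ls
python3 - <<'E'
from plant import bot
import cv2
for n in("side","top"):
    im=bot.camera(n); cv2.imwrite(f"pics/{n}0.png",im[:,:,::-1]); c=bot.get_calibration(n); print(n,c)
print(bot.read_state())
E
```

```text
pics
side {'fx': 488.1951697953508, 'fy': 488.1951697953508, 'cx': 314.101936491247, 'cy': 201.8559105427174, 'view': array([[-9.99607225e-01,  2.77364220e-02,  4.01070062e-03,
         5.78924307e+02],
       [-1.09466654e-02, -5.18175491e-01,  8.55204263e-01,
        -1.24854556e+02],
       [ 2.57985531e-02,  8.54824457e-01,  5.18275586e-01,
        -1.15095614e+03],
       [ 0.00000000e+00,  0.00000000e+00,  0.00000000e+00,
         1.00000000e+00]])}
top {'fx': 465.6186664362171, 'fy': 465.6186664362171, 'cx': 320.828186792092, 'cy': 196.42074685761776, 'view': array([[ 4.44012344e-02, -9.99007905e-01, -3.42592002e-03,
        -8.25278209e+01],
       [ 9.77187335e-01,  4.27179804e-02,  2.08038668e-01,
        -6.22538629e+02],
       [-2.07685925e-01, -1.25849393e-02,  9.78114603e-01,
        -1.11405845e+03],
       [ 0.00000000e+00,  0.00000000e+00,  0.00000000e+00,
         1.00000000e+00]])}
{'t': 0.1, 'joint_pos': array([-9.54880789e-01,  3.59357585e-01,  1.11835752e-02, -2.93837043e-04,
       -1.22407808e+00, -2.88088201e-01]), 'qvel': array([ 9.73218623e-04, -2.65536474e-03,  2.78022665e-03,  4.83549522e-04,
        2.01826186e-03,  7.46725197e-05]), 'tau': array([-5.59265245e-04, -5.84160304e+01,  2.93756837e+01,  7.01569989e+00,
        1.01481011e-02, -5.17498586e-05]), 'tcp_pos': array([ 217.17801813, -638.67420618,  225.70604497]), 'eef_rot': array([-1.63131257e-01,  9.86604097e-01,  7.15118601e-04, -1.93648117e-04]), 'contact_force': array([-0.26820558, -0.78973814, -0.34973766]), 'moment': array([ 0.02793019,  0.03715102, -0.02953537]), 'width': 87.6212966539642}
```

View pics/side0.png

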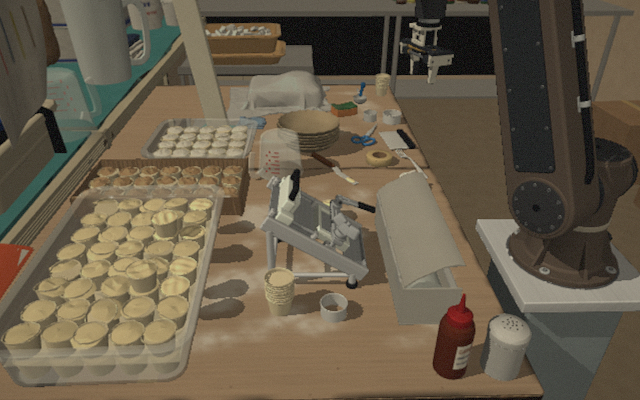

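View pics/top0.png

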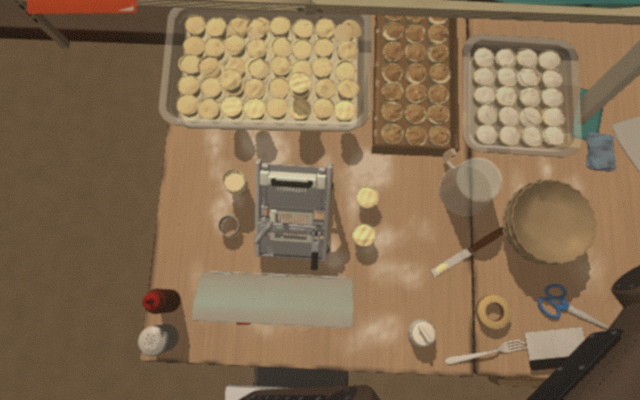

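The side view shows the slicer at about (315,235), with the lever at (355,205). In the top view it is at about (293,210), with the nut near (263,232) and the lever grip near (315,258). I'll zoom in on both.

Run:
```python
import cv2
a=cv2.imread("pics/side0.png")[160:300,250:400]; cv2.imwrite("pics/s1.png",cv2.resize(a,None,fx=4,fy=4,interpolation=cv2.INTER_CUBIC))
a=cv2.imread("pics/top0.png")[150:280,220:370]; cv2.imwrite("pics/t1.png",cv2.resize(a,None,fx=4,fy=4,interpolation=cv2.INTER_CUBIC))
```

```text
(no output)
```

View pics/s1.png

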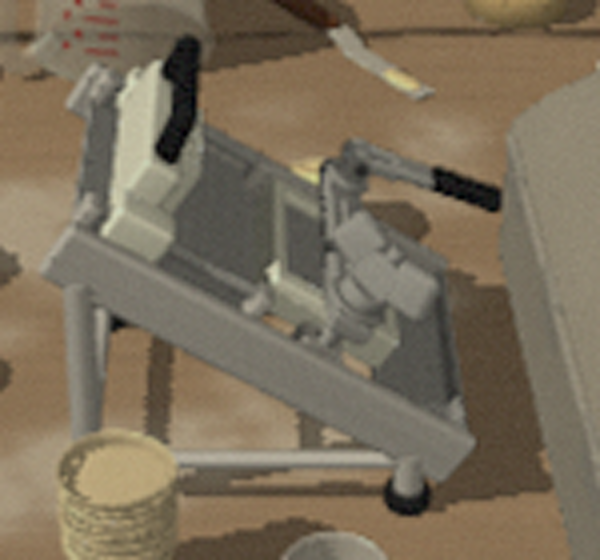

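View pics/t1.png

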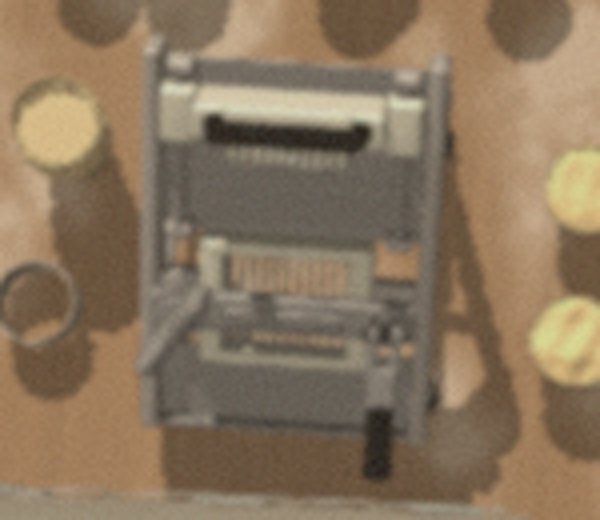

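```bash
cat > h.py <<'E'
import numpy as np, cv2
from plant import bot
from scipy.spatial.transform import Rotation as R
C={n:bot.get_calibration(n) for n in("side","top")}
def P(n):
    c=C[n];K=np.array([[c['fx'],0,c['cx']],[0,c['fy'],c['cy']],[0,0,1]])
    return K@np.diag([1,-1,-1])@np.array(c['view'])[:3]
def tri(s,t):
    X=cv2.triangulatePoints(P("side"),P("top"),np.array(s,float).reshape(2,1),np.array(t,float).reshape(2,1)).ravel();X=X[:3]/X[3]
    e=[np.linalg.norm(proj(n,X)-q) for n,q in(("side",s),("top",t))]
    return X,e
def proj(n,X):
    p=P(n)@np.append(X,1);return p[:2]/p[2]
def ray(n,uv):
    c=C[n];V=np.array(c['view']);d=V[:3,:3].T@np.array([(uv[0]-c['cx'])/c['fx'],-(uv[1]-c['cy'])/c['fy'],-1])
    return -V[:3,:3].T@V[:3,3],d
def S(x,y):return np.array([250+x/4,160+y/4])
def T(x,y):return np.array([220+x/4,150+y/4])
E
python3 - <<'E'
from h import *
np.set_printoptions(precision=1,suppress=True)
for nm,s,t in [("grip in",(437,182),(378,410)),("grip out",(497,195),(377,476)),("pivot",(352,155),(383,328)),("nut",(388,268),(177,325)),
 ("railL low",(472,437),(150,425)),("railL high",(75,228),(155,40)),("wingA",(418,288),(150,365)),("wingB",(360,240),(205,285))]:
    print(nm,*tri(S(*s),T(*t)))
E
```

```text
grip in [476.8 -46.3 114.7] [np.float64(0.8959309298981347), np.float64(0.9442712652221695)]
grip out [440.2 -47.6 104.3] [np.float64(0.33130523284085994), np.float64(0.3520567921857928)]
pivot [524.7 -47.6 132.3] [np.float64(0.31779093109109113), np.float64(0.3366813730950507)]
nut [517.5  73.2 137.2] [np.float64(1.7210204951716799), np.float64(1.6399563936474015)]
railL low [468.8  97.5  44.5] [np.float64(0.36674324594333746), np.float64(0.33709927948160284)]
railL high [676.6  92.1 177. ] [np.float64(2.4795484735572346), np.float64(2.2839827585536403)]
wingA [498.8  87.  133.1] [np.float64(0.49063361979994996), np.float64(0.4701253226966465)]
wingB [535.7  58.2 146. ] [np.float64(3.9376886901376755), np.float64(3.742958418934808)]
```

Run:
```python
import cv2
a=cv2.imread("pics/side0.png")[150:330,300:480]; cv2.imwrite("pics/s2.png",cv2.resize(a,None,fx=3.3,fy=3.3,interpolation=cv2.INTER_CUBIC))
from h import *
np.set_printoptions(precision=1,suppress=True)
def pl(uv,z):
    o,d=ray("top",uv);return o+d*(z-o[2])/d[2]
for nm,a,b,z in[("front",(145,425),(425,440),44),("rear",(155,40),(440,62),177),("bar",(215,308),(375,318),110),("cassfront",(205,360),(360,365),75),("pusher handle",(205,125),(370,130),210)]:
    A,B=pl(T(*a),z),pl(T(*b),z);v=A-B;print(nm,A,B,np.degrees(np.arctan2(-v[0],v[1])))
print(tri(S(178,155),T(285,140)),tri(S(190,45),T(210,120)))
```

```text
front [469.5 100.5  44. ] [467.9 -75.6  44. ] -0.5167591398079602
rear [682.1  91.7 177. ] [676.1 -74.5 177. ] -2.0889345897280736
bar [536.1  54.  110. ] [534.3 -42.2 110. ] -1.0833423197919523
cassfront [508.5  62.   75. ] [509.6 -33.5  75. ] 0.671901706549129
pusher handle [624.6  55.2 210. ] [625.7 -36.9 210. ] 0.7114545774076526
(array([624.3,  13.5, 170.6]), [np.float64(1.2326256230848796), np.float64(1.2323962958116985)]) (array([615.5,  47.4, 253.6]), [np.float64(0.6475211448086832), np.float64(0.655602602624688)])
```

View pics/s2.png

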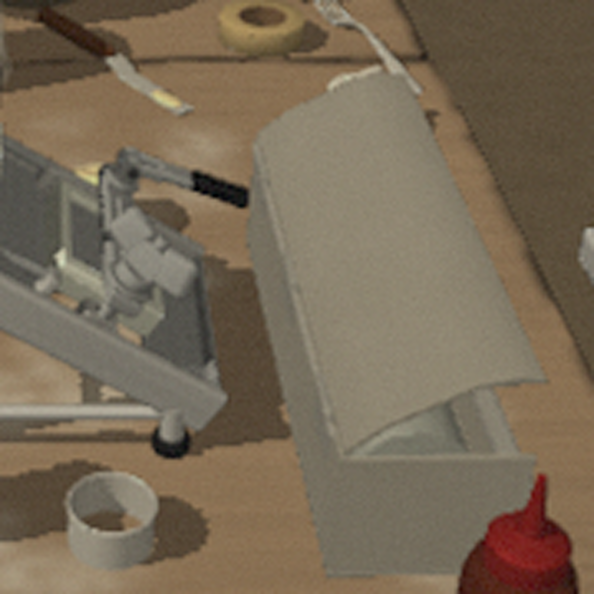

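Run:
```python
from h import *
np.set_printoptions(precision=1,suppress=True)
a=cv2.imread("pics/top0.png")[255:345,180:370]; cv2.imwrite("pics/t2.png",cv2.resize(a,None,fx=4,fy=4,interpolation=cv2.INTER_CUBIC))
for s,t in[((404.5,288.8),(201,273)),((465,265),(193,318)),((377,193),(353,279)),((420,172),(353,320))]: print(tri(s,t))
```

```text
(array([419.5, 221.3,  98.1]), [np.float64(0.28490248916447164), np.float64(0.24067237641196015)])
(array([316.1, 217. , 148.5]), [np.float64(1.4395829684085757), np.float64(1.261297265695698)])
(array([ 420.7, -140.6,   92.1]), [np.float64(0.5615757154414774), np.float64(0.6368803284569942)])
(array([ 324.9, -138.2,  151.7]), [np.float64(2.2911540752335817), np.float64(2.6690537309178803)])
```

View pics/t2.png

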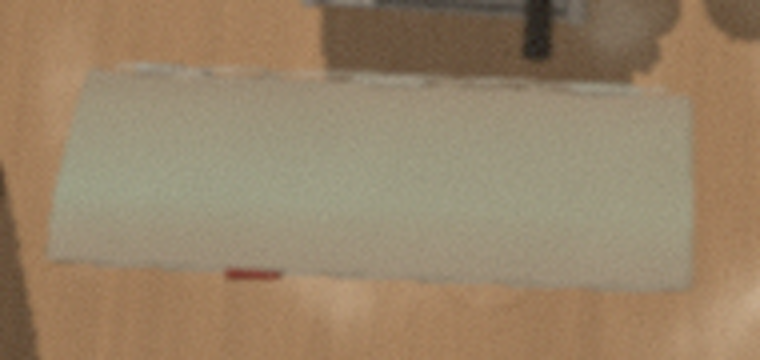

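Run:
```python
from h import *
np.set_printoptions(precision=1,suppress=True)
for u,v in[(345,455),(370,436),(400,415),(425,403),(450,394),(500,385),(545,380)]:
    o,d=ray("side",(300+u/3.3,150+v/3.3)); print((o+d*(219-o[1])/d[1])[[0,2]])
# refine points nut etc; view start image of robot
```

```text
[418.4  98.2]
[405.8 111.7]
[390.8 126.5]
[378.  134.7]
[365.  140.8]
[338.3 146.6]
[314.  149.6]
```

Run:
```python
from h import *
np.set_printoptions(precision=1,suppress=True)
s=cv2.imread("pics/side0.png").max(2); t=cv2.imread("pics/top0.png").max(2)
print(s[200:214,352:382:1]); print(t[244:274,309:321])
```

```text
[[111 123 128 131 142 156 158 158 154 154 151 149 144 144 143 145 144 140
  140 141 138 139 138 136 130 114 125 137 139 143]
 [106 107 109 111 116 127 116 105 116 142 154 150 153 147 146 146 146 141
  143 142 139 135 141 139 131 113 124 139 134 132]
 [114 108 106 107 108  97  49  28  52  91 106 114 142 153 149 151 151 147
  145 144 141 141 136 141 132 115 115 134 133 133]
 [125 121 119 113 108  93  42   7  10  23  23  53  90 116 136 138 151 147
  141 143 138 140 141 130 117 117 125 136 135 135]
 [107 121 123 120 124 107  55  27  32  33  25  20  23  53  74  86 115 138
  146 145 142 143 139 129 108 117 119 126 126 126]
 [110  94  94 112 116 116  82  16  33  27  33  31  10  11  27  25  54  81
   97 113 125 131 149 133 110 113 112 126 131 117]
 [143 131 103  87  99  83  61  13  18  35  28  27  27  34  25  21  30  16
   21  53  71  79 112 123 114 112 110 125 135 126]
 [151 152 144 136 131 104  52   8  17  24  19  28  30  21  27  35  32  27
   23  18  14  29  51  91 116 115 112 120 136 139]
 [149 156 153 156 154 151 138 129  85  23  17  24  25  18  19  16  23  36
   33  28  25  22  22  78 
[... 1481 characters left out ...]
 52  47  44  48  44  63  84 101 110]
 [107  97  74  51  48  46  45  43  63  88 102 107]
 [100  96  65  53  49  45  43  55  64  92 106 109]
 [103  92  68  53  50  50  46  54  70  94 107 109]
 [106  92  70  54  48  44  42  48  64  98 107 108]
 [105  96  68  50  40  46  50  46  73  95 107 107]
 [104  88  56  47  47  47  49  48  60  91 102 112]
 [103  81  58  50  53  45  44  47  72  93 107 110]
 [103  86  55  50  49  46  50  49  70  93 106 107]
 [101  90  78  65  63  61  60  70  83 100 103 109]
 [115 104 103  93  83  81  84  94  96 107 109 107]
 [107 105 104 103 100 104  99 103 105 105 111 107]
 [107 104 106 104 109  99 112 108 103 103 107 108]
 [108 110 109 102 103 103 105 105 104 106 104 103]]
```

Run:
```python
from h import *
np.set_printoptions(precision=1,suppress=True)
from scipy.optimize import minimize_scalar
L=lambda c:np.array([c,204.7+.31*(c-358.5)])
for t in[(314.3,252),(314.2,260.4),(314.2,269)]:
    # ray top; y plane through -47.5 gives position
    o,d=ray("top",t); 
    f=lambda k:(lambda p:abs(p[1]-L(p[0])[1]))(proj("side",o+d*k))
    r=minimize_scalar(f,bounds=(800,1250),method='bounded'); X=o+d*r.x; print(X,proj("side",X))
# pivot overlay crop
s=cv2.imread("pics/side0.png")[185:250,320:380]; cv2.imwrite("pics/s3.png",cv2.resize(s,None,fx=10,fy=9,interpolation=cv2.INTER_CUBIC))
s=cv2.imread("pics/top0.png")[205:275,250:330]; cv2.imwrite("pics/t3.png",cv2.resize(s,None,fx=8,fy=8,interpolation=cv2.INTER_CUBIC))
```

```text
[479.9 -46.3 117.7] [357.1 204.3]
[460.8 -46.8 110.3] [365.2 206.8]
[441.1 -47.6 102.6] [373.5 209.3]
```

View pics/s3.png

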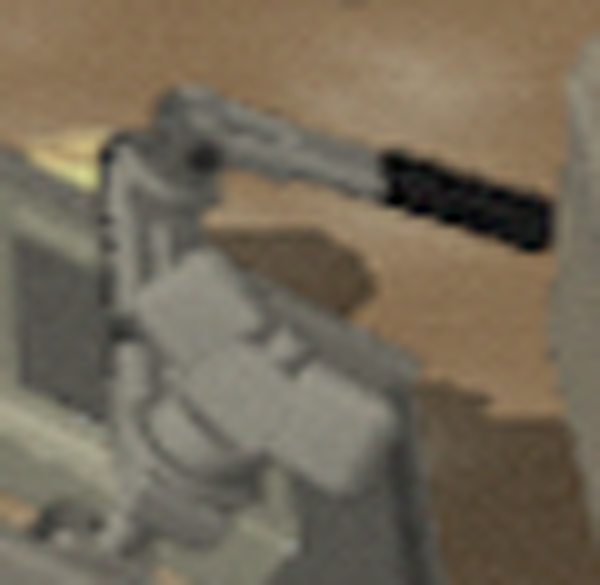

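View pics/t3.png

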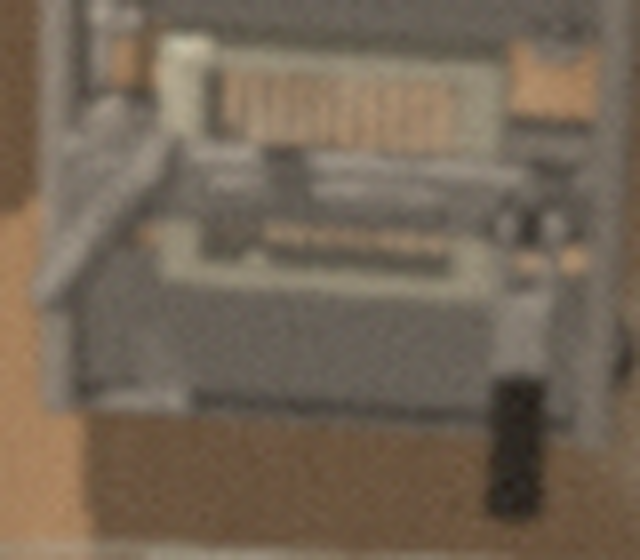

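Run:
```python
from h import *
np.set_printoptions(precision=2,suppress=True)
from scipy.optimize import least_squares
a=np.radians(33);yaw=np.radians(-.5);Rz=R.from_euler('z',yaw).as_matrix()
k=Rz@[-np.sin(a),0,np.cos(a)];u=Rz@[np.cos(a),0,np.sin(a)];v=Rz@[0,1,0]
X=np.array([519,73,130.]);th=.58
for i in range(4):
    n=u*np.sin(th)+v*np.cos(th)
    f=lambda X:np.r_[proj("side",X-2*k+6*n)-(347,226.1),proj("top",X+13*k)-(263.75,232.3)]
    r=least_squares(f,X);X=r.x
    E=[]
    for p in((256.25,242.1),(271.25,222.5)):
        o,d=ray("top",p);E.append(o+d*((X+13*k-o)@k)/(d@k))
    w=E[1]-E[0];th=np.arctan2(-w@v,w@u)
    print(X,r.fun,th,np.linalg.norm(w))
# consistency: pivot off-bed relative nut
p=np.array([521,-47,133]);print((p-X)@k,(p-X)@u,(p-X)@v)
for s in(-1,1):
  for h in(-17,13):
    print(proj("side",X+31*s*(u*np.cos(th)-v*np.sin(th))+h*k+6*n),proj("top",X+31*s*(u*np.cos(th)-v*np.sin(th))+h*k))
```

```text
[516.51  72.39 142.59] [-2.82 -0.45 -0.68  3.13] 0.589686244858159 62.17611567815979
[516.49  72.39 142.55] [-2.83 -0.46 -0.68  3.14] 0.589686244858159 62.177424558887935
[516.49  72.39 142.55] [-2.83 -0.46 -0.68  3.14] 0.589686244858159 62.177424558887935
[516.49  72.39 142.55] [-2.83 -0.46 -0.68  3.14] 0.589686244858159 62.177424558887935
-11.033119439250447 -0.5416377577381588 -119.35041884930816
[350.88 241.14] [257.73 239.34]
[359.51 230.92] [255.68 245.08]
[329.23 220.51] [272.29 220.3 ]
[337.47 210.17] [270.59 225.64]
```

```bash
cat > ov.py <<'E'
from h import *
import sys
def model(X,th,lp,la,yaw=-.5):
    a=np.radians(33);Rz=R.from_euler('z',np.radians(yaw)).as_matrix()
    k=Rz@[-np.sin(a),0,np.cos(a)];u=Rz@[np.cos(a),0,np.sin(a)];v=Rz@[0,1,0]
    w=u*np.cos(th)-v*np.sin(th);n=u*np.sin(th)+v*np.cos(th)
    L=[]
    for h in(-17,13):
        q=[X+h*k+31*s*w+6*m*n for s,m in((-1,-1),(1,-1),(1,1),(-1,1),(-1,-1))];L.append(q)
    t=np.linspace(0,6.28,25)
    for h in(-30,-17):L.append([X+h*k+17*(np.cos(i)*u+np.sin(i)*v) for i in t])
    d=-u*np.cos(la)+k*np.sin(la);e=k*np.cos(la)+u*np.sin(la)
    for z in(-6.5,6.5):
        L.append([lp+d*r+y*v+z*e for r,y in((41,-8),(86,-8),(86,8),(41,8),(41,-8))])
    L.append([lp-v*10,lp+v*10])
    return L
def draw(n,img,L,box,f,out):
    x0,y0,x1,y1=box
    a=cv2.resize(np.ascontiguousarray(img[y0:y1,x0:x1]),None,fx=f,fy=f,interpolation=cv2.INTER_CUBIC)
    for q in L:
        p=np.array([(proj(n,x)-(x0,y0)+.5)*f for x in q]).astype(np.int32);cv2.polylines(a,[p],False,(0,0,255),1)
    cv2.imwrite(out,a)
E
python3 - <<'E'
from ov import *
L=model(np.array([516.5,72.4,140.]),.59,np.array([521,-47,133.]),.2)
draw("side",cv2.imread("pics/side0.png"),L,(315,185,385,255),8,"pics/o1.png")
draw("top",cv2.imread("pics/top0.png"),L,(250,205,330,275),8,"pics/o2.png")
E
```

```text
(no output)
```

View pics/o1.png

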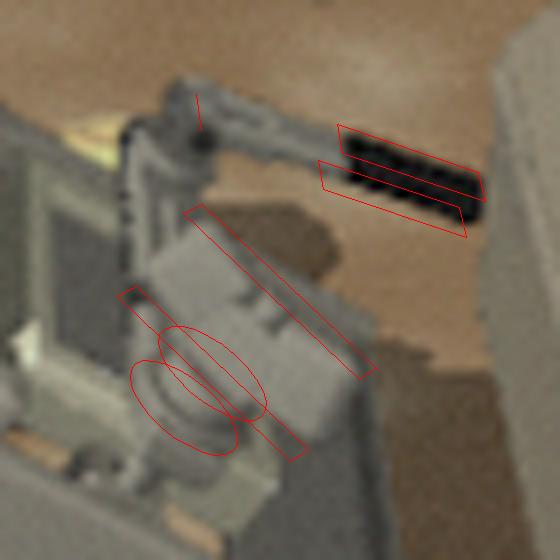

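View pics/o2.png

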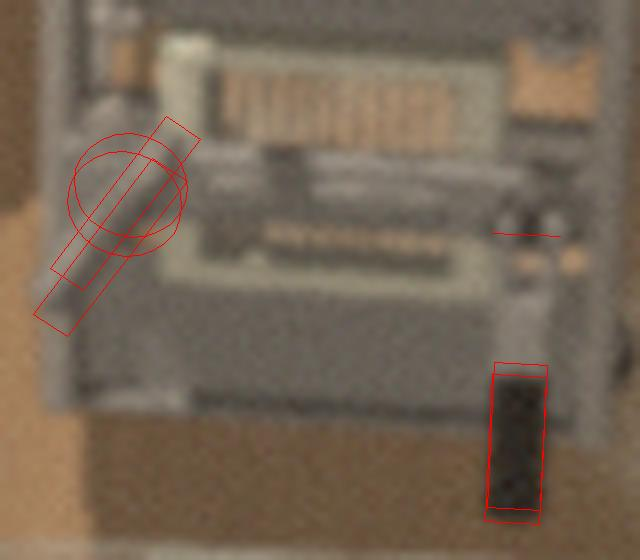

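Run:
```python
from ov import *
L=model(np.array([518,74,133.]),.62,np.array([520.,-47,130.5]),.21)
draw("side",cv2.imread("pics/side0.png"),L,(315,185,385,255),8,"pics/o3.png")
draw("top",cv2.imread("pics/top0.png"),L,(250,205,330,275),8,"pics/o4.png")
```

```text
(no output)
```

View pics/o3.png

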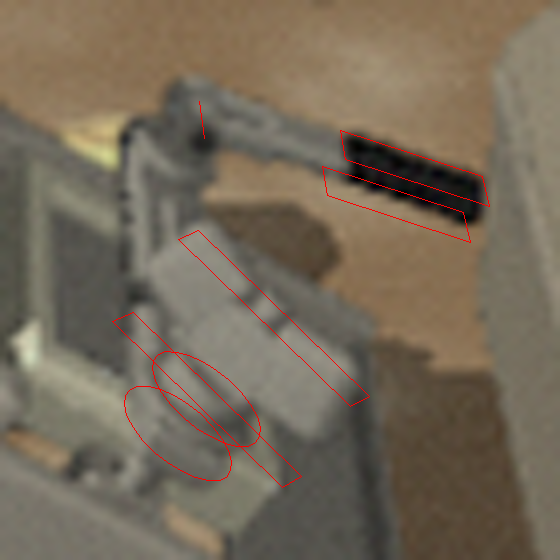

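View pics/o4.png

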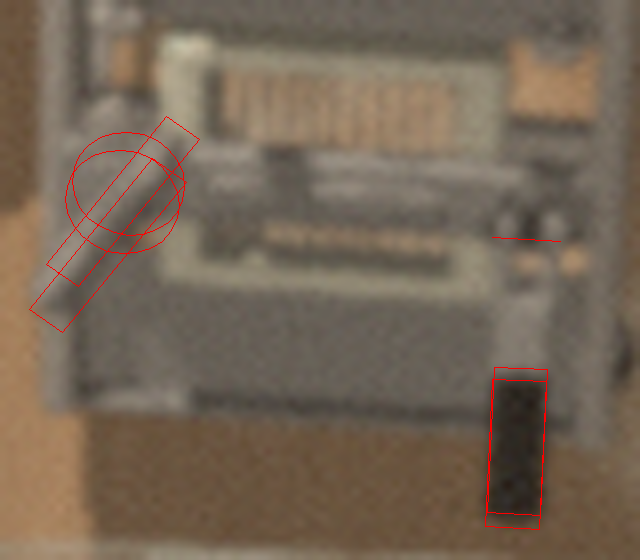

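Run:
```python
import cv2,numpy as np
for n,b in(("side",(322,202,372,252)),("top",(248,210,288,250))):
    a=cv2.imread(f"pics/{n}0.png")[b[1]:b[3],b[0]:b[2]];a=cv2.resize(a,(560,560),interpolation=cv2.INTER_LANCZOS4)
    l=cv2.cvtColor(a,cv2.COLOR_BGR2LAB);l[:,:,0]=cv2.createCLAHE(4,(3,3)).apply(l[:,:,0]);a=cv2.cvtColor(l,cv2.COLOR_LAB2BGR)
    cv2.imwrite(f"pics/c_{n}.png",a)
a=np.hstack([cv2.imread("pics/c_side.png")[:,:400-0] if 0 else cv2.resize(cv2.imread("pics/c_side.png"),(400,400)),cv2.resize(cv2.imread("pics/c_top.png"),(400,400))]);cv2.imwrite("pics/c.png",a)
```

```text
(no output)
```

View pics/c.png

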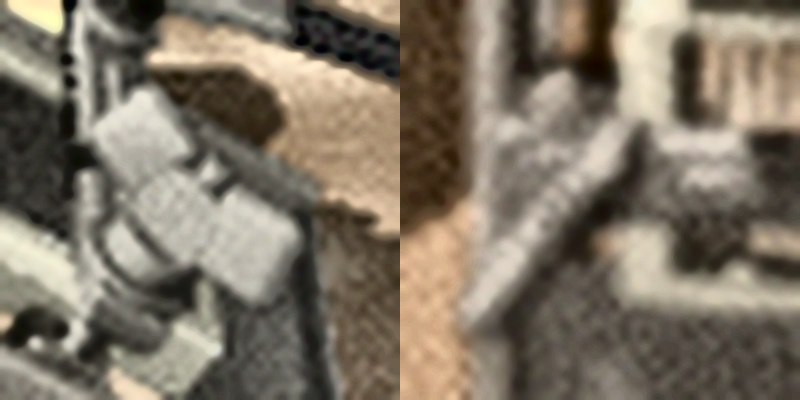

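Run:
```python
from ov import *
np.set_printoptions(precision=2,suppress=True)
A=tri((340.75-.5,212.6-.5),(271-.5,223-.5));B=tri((359.6,230.9),(254,241));print(A,B,np.linalg.norm(A[0]-B[0]))
M=(A[0]+B[0])/2;w=A[0]-B[0];print(M)
a=np.radians(33);k=np.array([-np.sin(a),0,np.cos(a)]);u=np.array([np.cos(a),0,np.sin(a)])
print(w@k,np.arctan2(-w[1],w@u), M-13*k)
# other things visible in both: ring_small & cup_stack base, cassette front-left? compare calibration
```

```text
(array([532.88,  57.03, 163.93]), [np.float64(2.602656821390005), np.float64(2.519545187107497)]) (array([493.69,  94.69, 141.82]), [np.float64(1.5360727785228179), np.float64(1.447704731848439)]) 58.67856596204181
[513.28  75.86 152.88]
-2.8018815084453674 0.6977906461253527 [520.36  75.86 141.97]
```

Run:
```python
from ov import *
np.set_printoptions(precision=2,suppress=True)
a=np.radians(33);k=np.array([-np.sin(a),0,np.cos(a)]);u=np.array([np.cos(a),0,np.sin(a)]);v=np.array([0,1,0.]);th=.62
n=u*np.sin(th)+v*np.cos(th)
o,d=ray("side",(346.6,225.4))
for y in(70,74,78):
    X=o+d*((y+4.9-o[1])/d[1])-6*n+2*k; print(X,X@u,X@k,proj("top",X+13*k))
o,d=ray("top",(262.3,231.7))
for h in(135,142,149,156):
    X=o+d*((h-o[2])/d[2])-13*k;print("top",X,X@u,X@k,proj("side",X-2*k+6*n))
print(np.array([520,-47,130.5])@u,np.array([520,-47,130.5])@k)
# bar ends: side view bar seen? clamp bar front edges top view rows
```

```text
[511.17  70.02 141.34] 505.68622889510556 -159.8653958366196 [264.03 237.86]
[511.62  74.02 144.04] 507.52968957095686 -157.84109654705372 [262.16 237.44]
[512.06  78.02 146.75] 509.37315024680805 -155.81679725748776 [260.28 237.03]
top [527.43  77.34 124.1 ] 509.93071479272515 -183.18383365817692 [338.68 234.46]
top [526.53  76.39 131.1 ] 512.9864003929624 -176.82167603954363 [339.19 231.38]
top [525.63  75.43 138.1 ] 516.0420859931996 -170.45951842091034 [339.7  228.29]
top [524.73  74.48 145.1 ] 519.0977715934368 -164.0973608022771 [340.22 225.18]
507.1840894010815 -173.7657890909362
```

Run:
```python
from ov import *
np.set_printoptions(precision=2,suppress=True)
a=np.radians(33);k=np.array([-np.sin(a),0,np.cos(a)]);u=np.array([np.cos(a),0,np.sin(a)]);v=np.array([0,1,0.]);th=.62
n=u*np.sin(th)+v*np.cos(th)
F,e=tri((346.6,225.4),(262.3,231.7));X=F-6*n+2*k;print(F,e,X,X@u,X@k)
L=model(X,.62,np.array([519.,-47,130.]),.21)
draw("side",cv2.imread("pics/side0.png"),L,(322,202,372,252),8,"pics/o5.png")
draw("top",cv2.imread("pics/top0.png"),L,(248,210,288,250),10,"pics/o6.png")
cv2.imwrite("pics/o7.png",np.hstack([cv2.imread("pics/o5.png"),cv2.imread("pics/o6.png")]))
```

```text
[517.26  76.56 143.1 ] [np.float64(0.9296755398034662), np.float64(0.8903757720508322)] [513.25  71.67 142.88] 508.2645214552905 -159.70809393364385
```

View pics/o7.png

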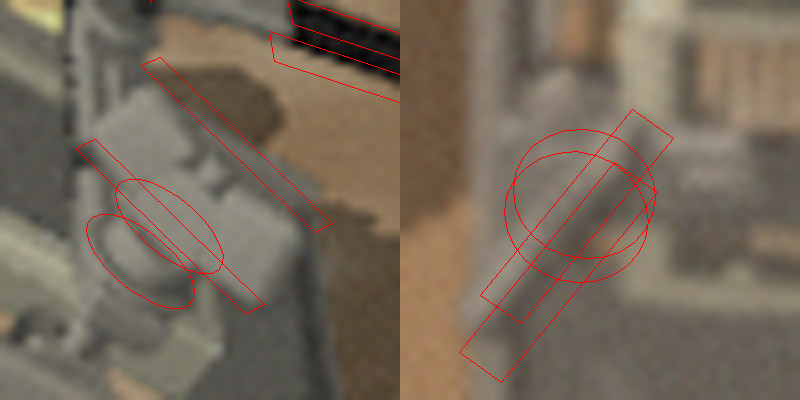

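```bash
cat >> h.py <<'E'
def toolR(lean,phi,flip=False):
    # lean deg: tool back tilted to -x ; phi rotation (rad, clockwise from above) of jaw axis about tool axis; phi=0 jaws along +y world (flip: -y)
    l=np.radians(lean); z=np.array([np.sin(l),0,-np.cos(l)]); y=np.array([0,1.,0])
    if flip:y=-y
    x=np.cross(y,z); B=R.from_matrix(np.stack([x,y,z],1))
    return R.from_rotvec(z*phi)*B   # +z tool points down => positive about it = clockwise from above
def pose(grasp,lean,phi=0,flip=False,back=0):
    r=toolR(lean,phi,flip); z=r.as_matrix()[:,2]
    return grasp+z*(19-back), r.as_quat()
PIV=np.array([519.,-47,130.5])
def lever(la,piv=PIV,r=64):
    a=np.radians(33)-la
    return piv+r*np.array([-np.cos(a),0,-np.sin(a)])
E
python3 - <<'E'
from h import *
np.set_printoptions(precision=2,suppress=True)
for fl in(0,1):
  for la in(0,.2,1,1.85):
    for b in(0,80):
      p,q=pose(lever(la),12,0,fl,b);print(fl,la,b,p,bot.solve_ik(p,q))
  X=np.array([516,73.5,139.]);k=np.array([-.545,0,.839])
  for lean,phi in((33,.6),(30,1.0),(26,1.55)):
    for b in(0,70):
      p,q=pose(X+10*k,lean,phi,fl,b);print("nut",fl,phi,b,p,bot.solve_ik(p,q))
E
```

```text
0 0 0 [469.28 -47.    77.06] [ 0.38  0.07 -0.86  0.18 -0.45 -2.11]
0 0 80 [452.64 -47.   155.31] [ 0.4  -0.08 -0.76  0.13 -0.7  -2.06]
0 0.2 0 [463.42 -47.    88.42] [ 0.39  0.04 -0.86  0.17 -0.49 -2.1 ]
0 0.2 80 [446.79 -47.   166.67] [ 0.41 -0.11 -0.76  0.12 -0.74 -2.07]
0 1 0 [464.62 -47.   138.25] [ 0.39 -0.04 -0.77  0.13 -0.65 -2.06]
0 1 80 [447.99 -47.   216.5 ] [ 0.41 -0.16 -0.67  0.11 -0.88 -2.04]
0 1.85 0 [504.24 -47.   173.12] [ 0.35 -0.   -0.64  0.11 -0.74 -1.99]
0 1.85 80 [487.6  -47.   251.37] [ 0.37 -0.11 -0.53  0.09 -0.95 -1.99]
nut 0 0.6 0 [520.9   73.5  131.46] None
nut 0 0.6 70 [482.77  73.5  190.16] None
nut 0 1.0 0 [520.05  73.5  130.94] None
nut 0 1.0 70 [485.05  73.5  191.56] None
nut 0 1.55 0 [518.88  73.5  130.31] None
nut 0 1.55 70 [488.19  73.5  193.23] [ 0.7  -0.18 -1.    0.65 -0.49  1.92]
1 0 0 [469.28 -47.    77.06] [ 0.38  0.07 -0.86  0.18 -0.45  1.04]
1 0 80 [452.64 -47.   155.31] [ 0.4  -0.08 -0.76  0.13 -0.7   1.08]
1 0.2 0 [463.42 -47.    88.42] [ 0.39  0.04 -0.86  0.17 -0.49  1.04]
1 0.2 80 [446.79 -47.   166.67] [ 0.41 -0.11 -0.76  0.12 -0.74  1.08]
1 1 0 [464.62 -47.   138.25] [ 0.39 -0.04 -0.77  0.13 -0.65  1.08]
1 1 80 [447.99 -47.   216.5 ] [ 0.41 -0.16 -0.67  0.11 -0.88  1.1 ]
1 1.85 0 [504.24 -47.   173.12] [ 0.35 -0.   -0.64  0.11 -0.74  1.15]
1 1.85 80 [487.6  -47.   251.37] [ 0.37 -0.11 -0.53  0.09 -0.95  1.16]
nut 1 0.6 0 [520.9   73.5  131.46] None
nut 1 0.6 70 [482.77  73.5  190.16] None
nut 1 1.0 0 [520.05  73.5  130.94] None
nut 1 1.0 70 [485.05  73.5  191.56] None
nut 1 1.55 0 [518.88  73.5  130.31] None
nut 1 1.55 70 [488.19  73.5  193.23] [ 0.7  -0.18 -1.    0.65 -0.49 -1.22]
```

Run:
```python
from h import *
np.set_printoptions(precision=2,suppress=True)
X=np.array([516,73.5,139.]);k=np.array([-.545,0,.839])
for phi in(.6,1.0,1.5):
  for fl in(0,1):
    for lean in(0,5,10,15,20,25):
      p,q=pose(X+8*k,lean,phi,fl,0);s=bot.solve_ik(p,q);p2,q2=pose(X+8*k,lean,phi,fl,60);s2=bot.solve_ik(p2,q2)
      print(phi,fl,lean,s,s2 is not None)
```

```text
0.6 0 0 [ 0.52  0.19 -0.47  0.   -0.91 -2.69] True
0.6 0 5 [ 0.56  0.14 -0.56  0.06 -0.79 -2.77] True
0.6 0 10 [ 0.59  0.1  -0.67  0.16 -0.67 -2.88] True
0.6 0 15 None True
0.6 0 20 [ 0.61  0.01 -0.93  0.55 -0.39  3.02] False
0.6 0 25 None True
0.6 1 0 [ 0.52  0.19 -0.47  0.   -0.91  0.45] True
0.6 1 5 [ 0.56  0.14 -0.56  0.06 -0.79  0.37] True
0.6 1 10 [ 0.59  0.1  -0.67  0.16 -0.67  0.26] True
0.6 1 15 [ 0.62  0.05 -0.79  0.3  -0.54  0.11] True
0.6 1 20 [ 0.61  0.01 -0.93  0.55 -0.39 -0.13] True
0.6 1 25 None True
1.0 0 0 None False
1.0 0 5 None False
1.0 0 10 [ 0.59  0.1  -0.67  0.16 -0.67  3.  ] True
1.0 0 15 [ 0.62  0.05 -0.79  0.3  -0.54  2.85] True
1.0 0 20 [ 0.61  0.01 -0.93  0.55 -0.39  2.62] True
1.0 0 25 None True
1.0 1 0 [ 0.52  0.19 -0.47  0.   -0.91  0.05] True
1.0 1 5 [ 0.56  0.14 -0.56  0.06 -0.79 -0.03] True
1.0 1 10 [ 0.59  0.1  -0.67  0.16 -0.67 -0.14] True
1.0 1 15 [ 0.62  0.05 -0.79  0.3  -0.54 -0.29] True
1.0 1 20 [ 0.61  0.01 -0.93  0.55 -0.39 -0.53] True
1.0 1 25 None True
1.5 0 0 [ 0.52  0.19 -0.47  0.   -0.91  2.69] True
1.5 0 5 [ 0.56  0.14 -0.56  0.06 -0.79  2.61] True
1.5 0 10 [ 0.59  0.1  -0.67  0.16 -0.67  2.5 ] True
1.5 0 15 [ 0.62  0.05 -0.79  0.3  -0.54  2.35] True
1.5 0 20 [ 0.61  0.01 -0.93  0.55 -0.39  2.12] True
1.5 0 25 None True
1.5 1 0 [ 0.52  0.19 -0.47  0.   -0.91 -0.45] True
1.5 1 5 [ 0.56  0.14 -0.56  0.06 -0.79 -0.53] True
1.5 1 10 [ 0.59  0.1  -0.67  0.16 -0.67 -0.64] True
1.5 1 15 [ 0.62  0.05 -0.79  0.3  -0.54 -0.79] True
1.5 1 20 [ 0.61  0.01 -0.93  0.55 -0.39 -1.03] True
1.5 1 25 None True
```

```bash
cat > nutik.py <<'E'
from h import *
np.set_printoptions(precision=2,suppress=True)
a=np.radians(33);k=np.array([-np.sin(a),0,np.cos(a)]);u=np.array([np.cos(a),0,np.sin(a)]);v=np.array([0,1.,0])
X=np.array([516,73.5,139.])
def nutpose(th,lean,side,flip,X=X,h=8,back=0):
    l,s=np.radians(lean),np.radians(side)
    z=np.array([np.sin(l)*np.cos(s),np.sin(s),-np.cos(l)*np.cos(s)])
    n=u*np.sin(th)+v*np.cos(th); mis=np.degrees(np.arcsin(n@z))
    y=n-z*(n@z);y/=np.linalg.norm(y)
    if flip:y=-y
    r=R.from_matrix(np.stack([np.cross(y,z),y,z],1))
    return X+h*k+z*(19-back),r.as_quat(),mis
if __name__=="__main__":
  for th in(.6,1.0,1.45):
    for side in(-30,-20,-10,0,10,20,30):
      row=[]
      for lean in(10,15,18,21,24,27,30,33):
        p,q,m=nutpose(th,lean,side,1);s=bot.solve_ik(p,q);
        row.append(f"{m:.0f}" if s is not None else "--")
      print(th,side,row)
E
python3 nutik.py
```

```text
0.6 -30 ['-37', '-34', '-33', '-31', '-29', '-28', '--', '--']
0.6 -20 ['-29', '-27', '-25', '-23', '-21', '--', '--', '--']
0.6 -10 ['-21', '-18', '-17', '-15', '--', '--', '--', '--']
0.6 0 ['-13', '-10', '-8', '-7', '--', '--', '--', '--']
0.6 10 ['-4', '-2', '-0', '2', '3', '--', '--', '--']
0.6 20 ['4', '7', '8', '10', '11', '13', '15', '16']
0.6 30 ['13', '15', '17', '18', '20', '21', '23', '24']
1.0 -30 ['-34', '-30', '-27', '-25', '-23', '-20', '--', '--']
1.0 -20 ['-30', '-25', '-23', '-20', '-18', '--', '--', '--']
1.0 -10 ['-25', '-20', '-18', '-15', '--', '--', '--', '--']
1.0 0 ['-19', '-15', '-13', '-10', '--', '--', '--', '--']
1.0 10 ['-13', '-9', '-7', '-5', '-2', '--', '--', '--']
1.0 20 ['-7', '-3', '-1', '1', '4', '6', '8', '11']
1.0 30 ['-1', '3', '5', '7', '9', '11', '13', '16']
1.45 -30 ['-23', '-19', '-16', '-14', '-11', '-9', '--', '--']
1.45 -20 ['-24', '-19', '-16', '-14', '-11', '--', '--', '--']
1.45 -10 ['-24', '-19', '-16', '-13', '--', '--', '--', '--']
1.45 0 ['-23', '-18', '-15', '-12', '--', '--', '--', '--']
1.45 10 ['-21', '-16', '-13', '-11', '-8', '--', '--', '--']
1.45 20 ['-19', '-14', '-12', '-9', '-6', '-3', '-0', '2']
1.45 30 ['-16', '-12', '-9', '-7', '-4', '-2', '1', '3']
```

```bash
cat > clr.py <<'E'
from nutik import *
def corners(p,q,heights=(0,60,120)):
    M=R.from_quat(q).as_matrix();g=p-19*M[:,2]
    pts=[]
    for hh in heights:
        for i in np.linspace(-1,1,21):
            for j in np.linspace(-1,1,11): pts.append(g-M[:,2]*(47+hh)+M[:,0]*39*j+M[:,1]*96.5*i)
    return np.array(pts)
lx=np.array([314,338,365,378,391,406,418.4,420]);lz=np.array([150,147,141,135,126.5,112,98,0.])
def check(p,q,la=1.85,X=X):
    pts=corners(p,q,range(0,130,10)); d=np.array([-np.cos(np.radians(33)-la),0,-np.sin(np.radians(33)-la)])
    L=np.array([PIV+d*r for r in range(0,90,4)])
    dl=np.min(np.linalg.norm(pts[:,None]-L[None],axis=2))-9
    gap=1e9
    for P in pts:
        gap=min(gap,np.min(np.hypot(P[0]-np.interp(np.linspace(0,1,60)*106+314,lx,lx),P[2]-np.interp(np.linspace(0,1,60)*106+314,lx,lz))) if P[2]>np.interp(P[0],lx,lz) else -1)
    hand=np.min(np.linalg.norm(pts[:,[0,2]]-[612,245],axis=1))-8
    return dl,gap,hand
if __name__=="__main__":
  for th,lean,side in((.6,18,10),(.6,18,0),(.8,20,12),(1.0,22,14),(1.2,24,17),(1.3,25,18),(1.45,27,20),(1.55,27,20),(1.45,24,15),(1.55,20,10)):
    p,q,m=nutpose(th,lean,side,1);s=bot.solve_ik(p,q);print(th,lean,side,f"mis {m:.1f}","lever %.0f lid %.0f handle %.0f"%check(p,q),s)
E
python3 clr.py
```

```text
0.6 18 10 mis -0.0 lever 14 lid 39 handle 33 [ 0.52  0.03 -0.73  0.   -0.45  0.49]
0.6 18 0 mis -8.4 lever 21 lid 45 handle 33 [ 0.62  0.03 -0.87  0.43 -0.45 -0.  ]
0.8 20 12 mis -0.7 lever 29 lid 28 handle 25 [ 0.51  0.02 -0.74 -0.05 -0.41  0.36]
1.0 22 14 mis -1.4 lever 39 lid 22 handle 21 [ 0.49  0.01 -0.74 -0.12 -0.38  0.26]
1.2 24 17 mis -1.9 lever 44 lid 19 handle 20 [ 0.43  0.01 -0.7  -0.28 -0.38  0.27]
1.3 25 18 mis -2.6 lever 45 lid 19 handle 21 [ 0.41  0.01 -0.68 -0.34 -0.38  0.24]
1.45 27 20 mis -3.2 lever 43 lid 20 handle 25 [ 0.36  0.01 -0.65 -0.47 -0.39  0.27]
1.55 27 20 mis -5.2 lever 42 lid 18 handle 28 [ 0.36  0.01 -0.65 -0.47 -0.39  0.17]
1.45 24 15 mis -6.8 lever 51 lid 25 handle 23 [ 0.48  0.   -0.76 -0.14 -0.33 -0.15]
1.55 20 10 mis -12.6 lever 59 lid 30 handle 22 [ 0.54  0.01 -0.78  0.06 -0.39 -0.5 ]
```

Run:
```python
from h import *
np.set_printoptions(precision=2,suppress=True)
bot.move_gripper(40,20)
p,q=pose(lever(.21),12,0,True,130);print(p,bot.solve_ik(p,q)); bot.move_ptp(p,q)
p,q=pose(lever(.21),12,0,True,45);bot.line_to(p,velocity=120)
s=bot.read_state();print(s['t'],s['tcp_pos'],p,s['contact_force'])
for n in("side","top"): cv2.imwrite(f"pics/{n}1.png",bot.camera(n)[:,:,::-1])
from ov import *
tp=s['tcp_pos'];M=R.from_quat(s['eef_rot']).as_matrix();w=s['width']/2
L=model(np.array([514,73,142.]),.62,PIV,.21)+[[tp-M[:,1]*w,tp+M[:,1]*w]]
draw("side",cv2.imread("pics/side1.png"),L,(310,150,410,250),6,"pics/o1.png")
draw("top",cv2.imread("pics/top1.png"),L,(250,205,350,295),6,"pics/o2.png")
```

```text
[436.16 -47.   216.17] [ 0.43 -0.18 -0.69  0.11 -0.88  1.08]
4.1583 [454.17 -47.05 133.46] [453.83 -47.   133.03] [ 0.23 -0.    0.39]
```

View pics/o1.png

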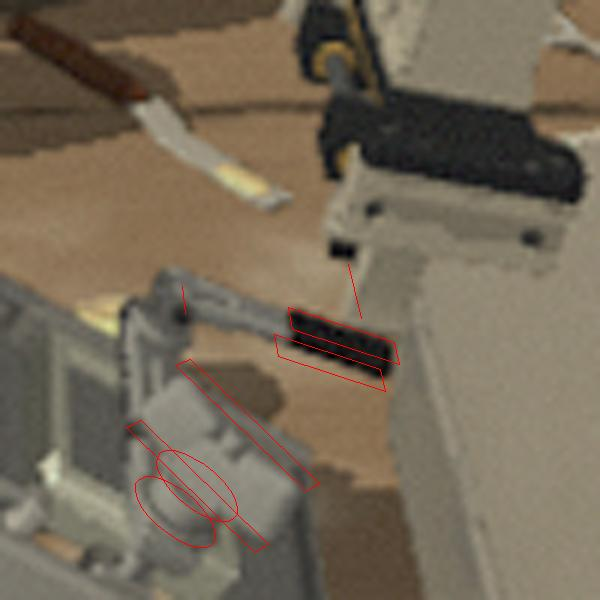

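View pics/o2.png

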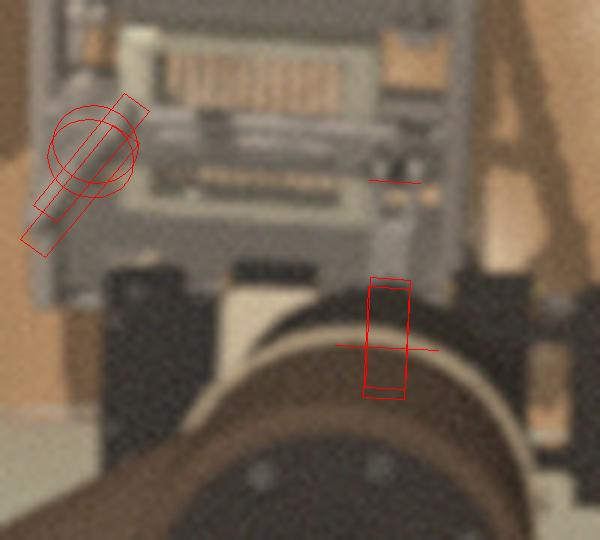

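The gripper is above the lever grip. The left fingertip is at about (372,203) in the full side image, roughly 1–2 px from where I predicted it. Next I'll descend and pinch.

Run:
```python
from h import *
np.set_printoptions(precision=2,suppress=True)
p,q=pose(lever(.21),12,0,True,0);bot.line_to(p,velocity=80)
s=bot.read_state();print(s['t'],s['tcp_pos'],s['contact_force'])
bot.move_gripper(0,15)
s=bot.read_state();print(s['t'],s['width'],s['tcp_pos'],s['contact_force'],s['moment'])
cv2.imwrite("pics/side2.png",cv2.resize(bot.camera("side")[150:250,300:420,::-1],None,fx=5,fy=5,interpolation=cv2.INTER_CUBIC))
```

```text
4.975 [463.37 -46.92  89.31] [ 0.14 -0.08  0.53]
5.5 16.16651875765098 [463.32 -47.07  89.22] [-0.37 -1.8   0.61] [-0.83  0.38 -0.36]
```

View pics/side2.png

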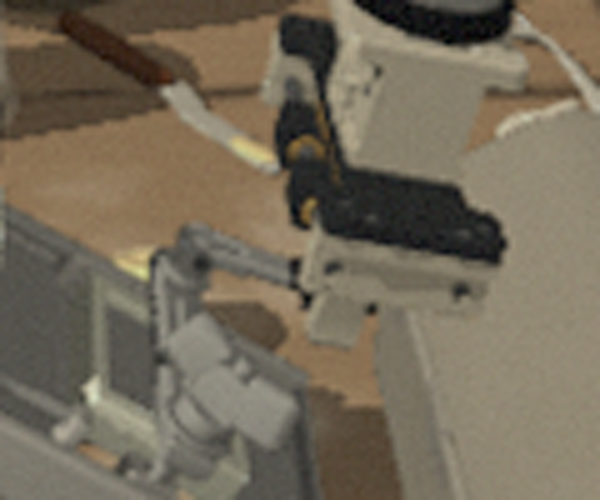

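The grip is pinched at 16.2 mm, which matches the 16 mm grip width. Now I'll swing it open along the arc.

Run:
```python
from h import *
np.set_printoptions(precision=1,suppress=True)
for la in(.4,.65,.9,1.15,1.4,1.65,1.85):
    p,q=pose(lever(la),12,0,True,0);bot.line_to(p,velocity=90)
    s=bot.read_state();f=s['contact_force'];print(la,round(s['t'],2),s['tcp_pos'],f,s['moment'],s['width'])
    if np.linalg.norm(f)>40:print("stop");break
cv2.imwrite("pics/side3.png",cv2.resize(bot.camera("side")[120:240,290:420,::-1],None,fx=5,fy=5,interpolation=cv2.INTER_CUBIC))
```

```text
0.4 5.83 [460.2 -47.  101. ] [ 1.4 -2.9  0.8] [-1.3  0.1 -0.4] 16.18310761854027
0.65 6.16 [459.3 -47.  116.5] [ 1.8 -2.8  0.8] [-1.2  0.  -0.4] 15.853545242226902
0.9 6.48 [462.1 -47.1 131.9] [ 0.9 -1.9  1.2] [-0.9  0.5 -0.3] 15.939197169648242
1.15 6.81 [468.6 -47.3 146.1] [-2.8 -1.1  3.4] [-0.9  1.6 -0.3] 16.31722624954703
1.4 7.13 [479.  -47.5 158.6] [-5.1 -2.9  4.3] [-1.2  2.3 -0.4] 16.067423056875437
1.65 7.46 [492.1 -47.7 167.9] [-2.9 -5.2  2.4] [-2.1  1.8 -0.6] 16.077821316539186
1.85 7.75 [504.  -47.9 172.8] [-1.8 -6.6  0.8] [-2.6  1.4 -0.7] 16.325230284328935
```

View pics/side3.png

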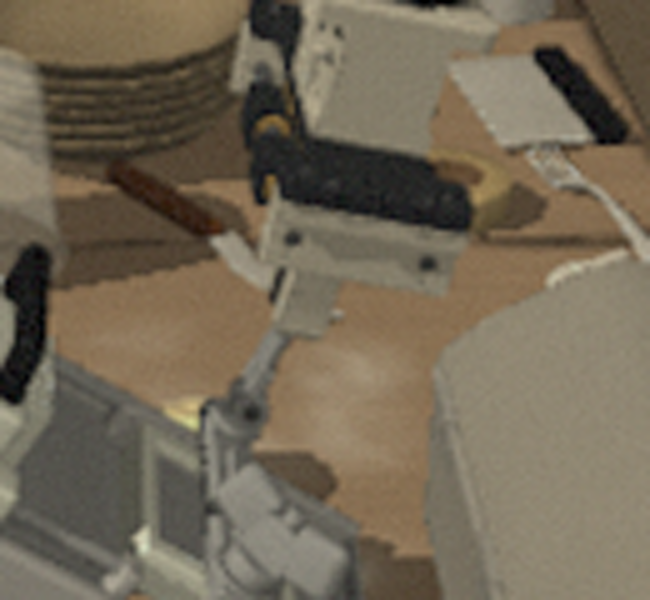

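Run:
```python
from h import *
np.set_printoptions(precision=1,suppress=True)
bot.move_gripper(44)
p,q=pose(lever(1.85),12,0,True,90);bot.line_to(p,velocity=150)
# move to nut pregrasp
from clr import *
Xn=np.array([516.5,73.5,140.])
p,q,m=nutpose(.61,18,10,1,X=Xn,h=8,back=75);print(p,m,bot.solve_ik(p,q),check(p,q))
bot.move_ptp(p+np.array([-20,0,40]),q)
s=bot.read_state();print(s['t'],s['tcp_pos'],s['contact_force'])
bot.line_to(p,velocity=120)
for n in("side","top"): cv2.imwrite(f"pics/{n}4.png",bot.camera(n)[:,:,::-1])
s=bot.read_state();print(s['t'])
from ov import *
tp=s['tcp_pos'];M=R.from_quat(s['eef_rot']).as_matrix();w=s['width']/2
L=model(Xn,.61,PIV,1.8)+[[tp-M[:,1]*w,tp+M[:,1]*w]]
draw("side",cv2.imread("pics/side4.png"),L,(310,150,410,250),6,"pics/o1.png")
draw("top",cv2.imread("pics/top4.png"),L,(230,195,330,285),6,"pics/o2.png")
```

```text
[495.1   63.78 199.16] -0.21119758946252168 [ 0.52 -0.11 -0.66  0.   -0.66  0.49] (np.float64(29.82923432256308), np.float64(89.54810739641543), np.float64(70.39027947954926))
9.9667 [475.07  63.56 238.63] [0.92 0.03 0.06]
10.5917
```

View pics/o1.png

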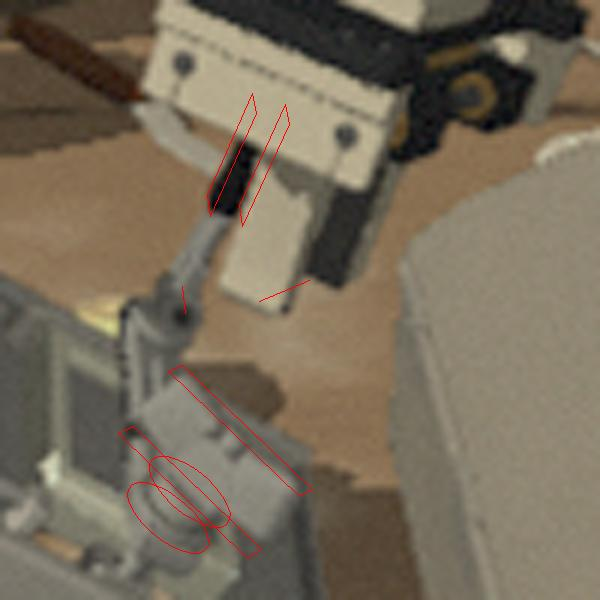

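View pics/o2.png

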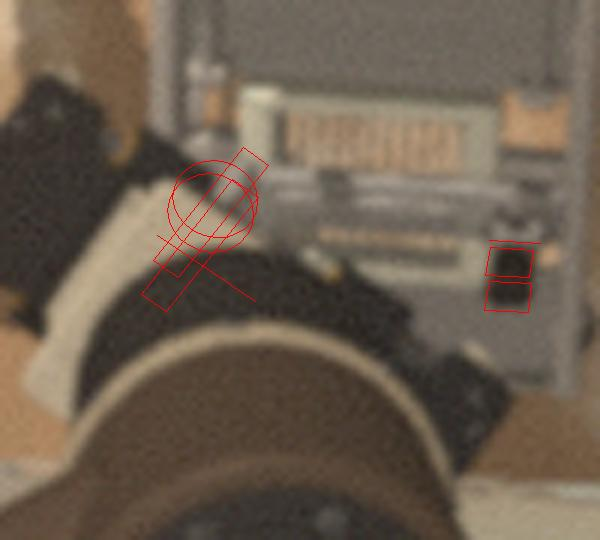

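The lever is open at about 1.8 rad and staying there. The jaws straddle the nut, with the left fingertip at about (352,200) in the full side image, close to where I predicted it. I'll descend to 14 mm above nut_grip and close.

Run:
```python
from clr import *
np.set_printoptions(precision=1,suppress=True)
Xn=np.array([516.5,73.5,140.])
for h,b in((14,30),(14,0)):
    p,q,m=nutpose(.61,18,10,1,X=Xn,h=h,back=b);bot.line_to(p,velocity=60)
    s=bot.read_state();print(s['t'],s['tcp_pos'],s['contact_force'])
    if np.linalg.norm(s['contact_force'])>8: print("contact");break
else:
    for n in("side",): cv2.imwrite(f"pics/{n}5.png",cv2.resize(bot.camera(n)[150:250,300:400,::-1],None,fx=6,fy=6,interpolation=cv2.INTER_CUBIC))
    bot.move_gripper(0,8)
    s=bot.read_state();print(s['t'],s['width'],s['tcp_pos'],p,s['contact_force'],s['moment'])
    cv2.imwrite("pics/side6.png",cv2.resize(bot.camera("side")[150:250,300:400,::-1],None,fx=6,fy=6,interpolation=cv2.INTER_CUBIC))
```

```text
11.4 [505.6  71.6 162.1] [0.7 0.1 1. ]
12.05 [514.7  76.8 133.7] [-0.  -0.1 -1. ]
12.7167 12.19458386548885 [515.7  78.1 134.8] [514.7  76.8 133.9] [-0.2  6.3  0.1] [1.6 1.2 0.6]
```

View pics/side5.png

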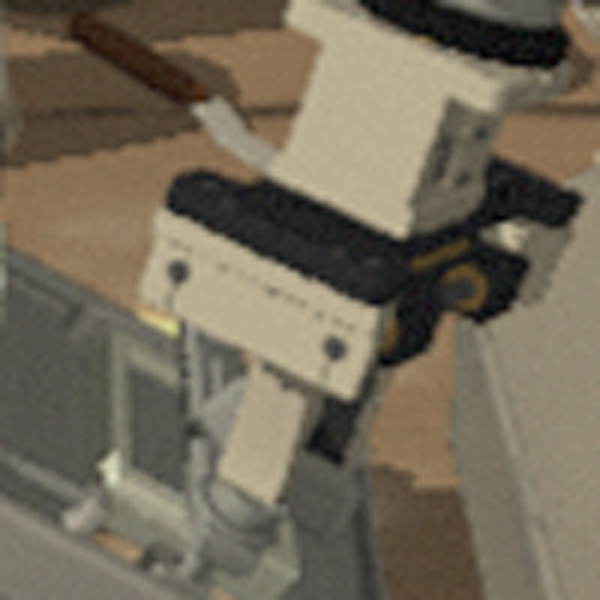

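View pics/side6.png

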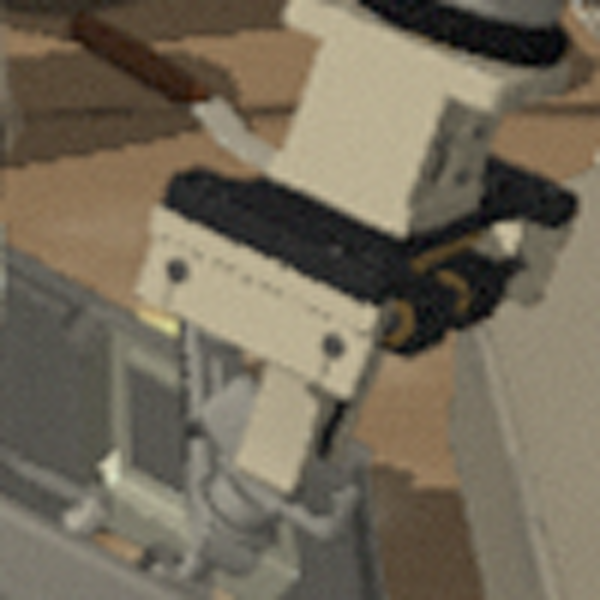

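Run:
```python
from clr import *
np.set_printoptions(precision=1,suppress=True)
Xn=np.array([516.5,73.5,140.])+2.5*np.array([.48,.82,.31])
p,q,m=nutpose(.61,18,10,1,X=Xn,h=14);bot.line_to(p,velocity=30)
s=bot.read_state();print(s['t'],s['tcp_pos'],p,s['contact_force'],s['moment'])
bot.move_gripper(0,50)
s=bot.read_state();print(s['t'],s['width'],s['contact_force'],s['moment'])
for th in(.7,.8,.9):
    f=(th-.6)/.85
    p,q,m=nutpose(th,18+8*f,10+9*f,1,X=Xn,h=14);bot.line_to(p,velocity=30,ori=q)
    s=bot.read_state();F=s['contact_force'];print(th,m,round(s['t'],2),s['tcp_pos'],p,F,s['moment'],s['width'])
    if np.linalg.norm(F)>40:print("STOP");break
cv2.imwrite("pics/side7.png",cv2.resize(bot.camera("side")[150:250,300:400,::-1],None,fx=6,fy=6,interpolation=cv2.INTER_CUBIC))
```

```text
13.0167 [515.7  78.4 134.8] [515.9  78.8 134.7] [-1.1 -4.3  4. ] [-1.6  1.2 -0.4]
13.2333 11.514674465569248 [-2.2 -5.3  4.1] [-1.9  1.3 -0.8]
0.7 -0.394002847500566 13.48 [515.8  78.7 134.8] [516.1  79.2 134.9] [-2.  -4.2  4.3] [-2.1  1.6 -0.3] 11.71049108249377
0.8 -0.7405626837952759 13.73 [516.1  79.  135. ] [516.4  79.5 135. ] [-3.8 -5.7  4.4] [-2.3  1.6 -0.3] 11.349189351285004
0.9 -1.098740502171151 13.98 [516.4  79.3 135.2] [516.7  79.9 135.2] [-3.8 -6.3  5.1] [-2.4  1.6 -0.4] 11.04507459993915
```

View pics/side7.png

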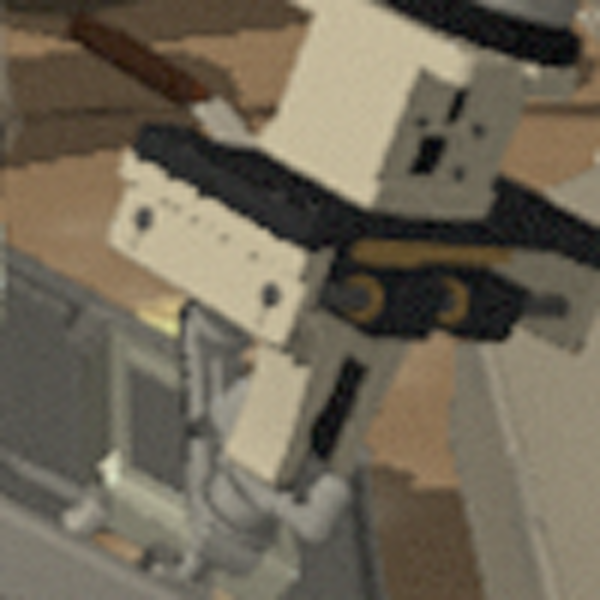

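The nut is turning with the gripper: its lower wing end has swung towards the camera, to about (320,505) in the crop. I'll carry on.

Run:
```python
from clr import *
np.set_printoptions(precision=1,suppress=True)
Xn=np.array([516.5,73.5,140.])+1.5*np.array([.48,.82,.31])
for th in(1.0,1.1,1.2,1.3,1.4,1.5,1.55):
    f=(th-.6)/.85
    p,q,m=nutpose(th,18+8*f,10+9*f,1,X=Xn,h=14);bot.line_to(p,velocity=30,ori=q)
    s=bot.read_state();F=s['contact_force'];print(th,m,round(s['t'],2),s['tcp_pos'],p,F,s['moment'],s['width'])
    if np.linalg.norm(F)>45:print("STOP");break
cv2.imwrite("pics/side8.png",cv2.resize(bot.camera("side")[150:250,300:400,::-1],None,fx=6,fy=6,interpolation=cv2.INTER_CUBIC))
s=bot.read_state();print(s['t'],s['joint_pos'])
```

```text
1.0 -1.4929511869816439 14.28 [516.7  79.5 135.4] [516.4  79.4 135.1] [-2.6 -1.5  3.9] [-1.2  1.4  0.2] 11.461087853360663
1.1 -1.9468662652918995 14.53 [517.   79.8 135.6] [516.7  79.7 135.3] [-1.8 -3.9  5.1] [-1.5  1.2  0. ] 11.360870853828676
1.2 -2.482838650734342 14.78 [517.2  80.  135.8] [516.9  80.1 135.5] [-2.5 -3.2  4.9] [-1.9  1.1 -0.1] 11.288854499691846
1.3 -3.1213577737814475 15.03 [517.6  80.2 136. ] [517.1  80.4 135.7] [-1.6 -4.   4.5] [-2.3  0.9 -0.4] 11.522640512318016
1.4 -3.880551319184942 15.28 [517.8  80.4 136.3] [517.4  80.7 135.9] [-4.1 -4.7  5.1] [-2.4  1.  -0.3] 11.661303500232844
1.5 -4.775748743374159 15.53 [518.   80.6 136.5] [517.6  81.1 136.2] [-4.3 -4.9  5.5] [-2.5  1.1 -0.4] 11.709412776565472
1.55 -5.278283421936162 15.78 [518.2  80.7 136.6] [517.7  81.2 136.3] [-2.5 -6.5  5.1] [-3.   0.9 -0.5] 11.597916466587616
15.8333 [ 0.4 -0.  -0.7 -0.4 -0.4  0.1]
```

View pics/side8.png

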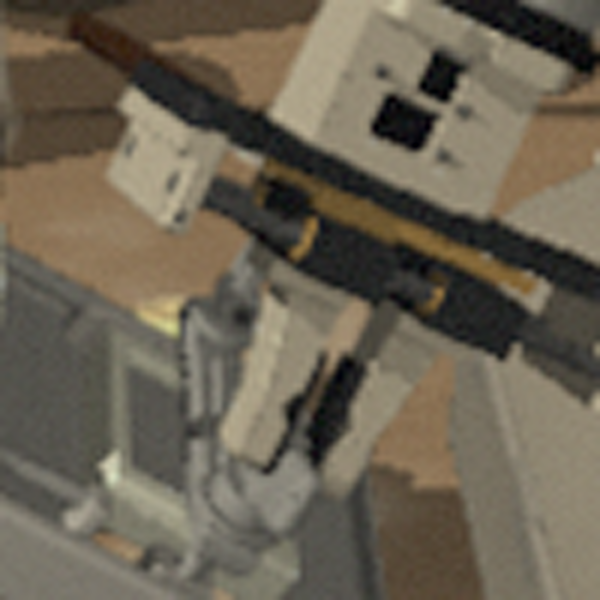

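Run:
```python
from clr import *
np.set_printoptions(precision=1,suppress=True)
Xn=np.array([516.5,73.5,140.])+1.5*np.array([.48,.82,.31])
th=1.58;p,q,m=nutpose(th,26.5,19.5,1,X=Xn,h=14);bot.line_to(p,velocity=30,ori=q);bot.pause(.1)
s=bot.read_state();print(s['contact_force'],s['moment'],s['width'])
bot.move_gripper(40)
p,q,m=nutpose(th,26.5,19.5,1,X=Xn,h=14,back=90);print(check(p,q));bot.line_to(p,velocity=100)
s=bot.read_state();print(s['t'],s['contact_force'])
q2=pose(lever(1.8),12,0,True,110);bot.move_ptp(q2[0]+np.array([-60,0,0]),q2[1])
s=bot.read_state();print(s['t'],s['contact_force'])
for n in("side","top"): cv2.imwrite(f"pics/{n}9.png",bot.camera(n)[:,:,::-1])
from ov import *
L=[]
draw("side",cv2.imread("pics/side9.png"),L,(310,150,410,250),6,"pics/o1.png")
draw("top",cv2.imread("pics/top9.png"),L,(230,195,330,285),6,"pics/o2.png")
```

```text
[-1.7 -7.9  5.6] [-3.4  0.5 -0.9] 11.645474533661188
(np.float64(57.19818738632364), np.float64(71.76469473106299), np.float64(79.24734210831645))
17.9417 [ 0.2 -1.  -0.6]
18.9833 [-1.5 -0.3  0.4]
```

View pics/o1.png

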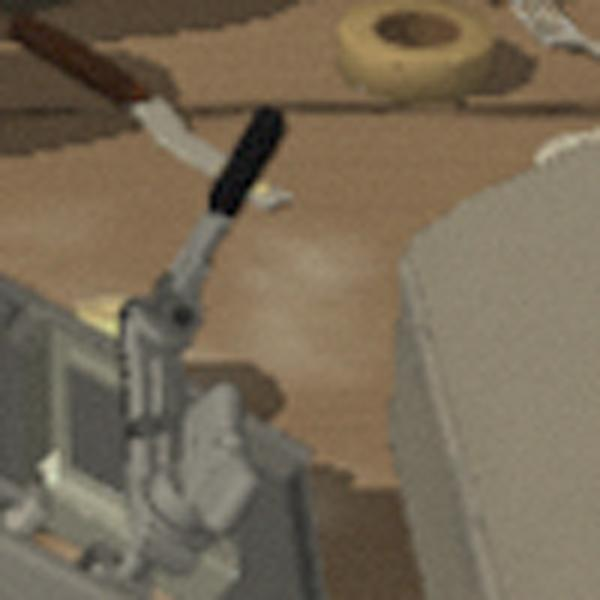

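View pics/o2.png

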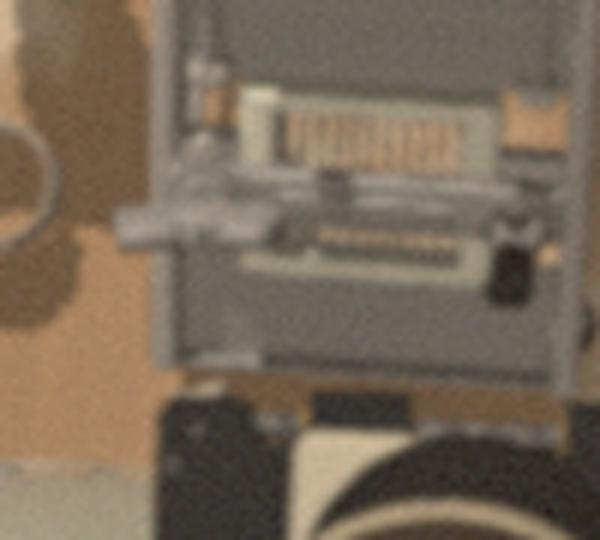

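The wings now line up with the bar, running from about (249,233) to (277,232) in the top image. The lever stands at about 1.79 rad. Next I'll pinch the grip again and close it.

Run:
```python
from h import *
np.set_printoptions(precision=1,suppress=True)
def lp(la):
    g=lever(la);g[1]=-47-1.0*la/1.8;return g
p,q=pose(lp(1.8),12,0,True,60);bot.line_to(p,velocity=120,ori=q)
p,q=pose(lp(1.8),12,0,True,0);bot.line_to(p,velocity=80)
s=bot.read_state();print(s['t'],s['contact_force'])
bot.move_gripper(0,30);s=bot.read_state();print(s['width'],s['contact_force'])
for la in(1.55,1.3,1.05,.8,.55,.3,.15,.05,0.,-.03):
    p,q=pose(lp(la),12,0,True,0);bot.line_to(p,velocity=80)
    s=bot.read_state();f=s['contact_force'];print(la,round(s['t'],2),s['tcp_pos']-p,f,s['moment'],s['width'])
    if np.linalg.norm(f)>50:print("stop");break
cv2.imwrite("pics/side10.png",cv2.resize(bot.camera("side")[150:250,300:420,::-1],None,fx=5,fy=5,interpolation=cv2.INTER_CUBIC))
```

```text
20.85 [-0.1 -0.9 -0.1]
15.481373540529301 [-0.4 -0.6  2. ]
1.55 21.73 [1.  0.1 0.9] [ 3.8 -2.9  4.4] [-1.4 -0.6 -0.6] 16.086600847005293
1.3 22.07 [0.7 0.2 0.7] [1.4 0.1 6.2] [-0.9 -0.4 -0.5] 15.82049694315078
1.05 22.43 [0.1 0.2 0.1] [0.3 2.  4.4] [ 0.2  0.3 -0.3] 16.490731810356262
0.8 22.77 [-0.5  0.1 -0.3] [-2.1  6.1  3.9] [1.5 1.3 0. ] 15.755993770366437
0.55 23.12 [-1.2 -0.  -0.8] [-5.1  6.8  2.9] [2.3 2.3 0.2] 16.00323317992705
0.3 23.48 [-2.1 -0.2 -1.5] [-7.2  9.1  0.5] [3.  3.  0.4] 15.884930131686607
0.15 23.74 [-2.6 -0.4 -1.9] [-8.3  9.9 -1. ] [3.3 3.4 0.5] 15.502941294587147
0.05 23.99 [-3.1 -0.6 -2.1] [-7.7 10.2 -1.8] [3.4 3.6 0.5] 15.420569341028507
0.0 24.24 [-3.3 -0.6 -2.1] [-9.8  9.3 -1.7] [3.6 3.8 0.5] 15.691583110707102
-0.03 24.49 [-3.5 -0.7 -2.1] [-9.5 11.  -2.2] [3.6 4.  0.5] 15.857753333738223
```

View pics/side10.png

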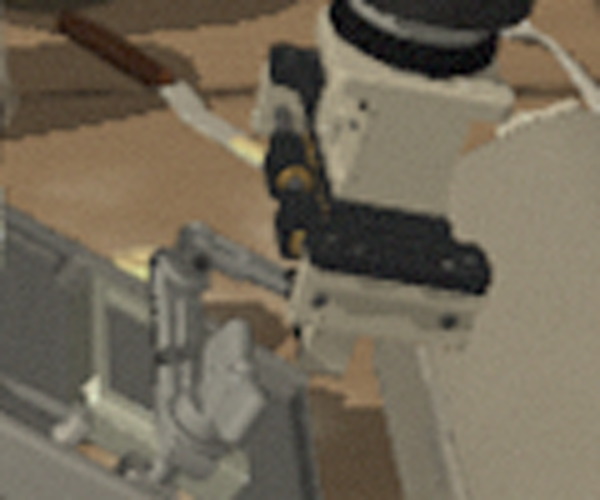

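Run:
```python
from h import *
np.set_printoptions(precision=1,suppress=True)
k=np.array([-.545,0,.839])
for la in(-.07,-.11,-.15):
    p,q=pose(lever(la),12,0,True,0);bot.line_to(p,velocity=60)
    s=bot.read_state();f=s['contact_force'];print(la,round(s['t'],2),s['tcp_pos']-p,(s['tcp_pos']-p)@k,f,f@k)
    if f@k>15:break
bot.move_gripper(40)
s=bot.read_state();print(s['t'],s['tcp_pos']-p,s['contact_force'])
p,q=pose(lever(0),12,0,True,100);bot.line_to(p,velocity=120)
bot.line_to(p+np.array([-20,-0,80]),velocity=150)
s=bot.read_state();print(s['t'],s['contact_force'])
for n in("side","top"): cv2.imwrite(f"pics/{n}11.png",bot.camera(n)[:,:,::-1])
from ov import *
L=model(np.array([516.5,74,142.]),1.57,PIV,0)
draw("side",cv2.imread("pics/side11.png"),L,(310,160,400,250),6,"pics/o1.png")
draw("top",cv2.imread("pics/top11.png"),[],(210,165,390,285),4,"pics/o2.png")
```

```text
-0.07 24.79 [-3.7 -0.7 -2.3] 0.09349461703688938 [-9.7 12.  -4.2] 1.7386428180221347
-0.11 25.04 [-4.  -0.8 -2.1] 0.3869009559153542 [-12.6  11.9   1.1] 7.785048463630827
-0.15 25.29 [-4.3 -0.9 -1.6] 0.9838002673064535 [-20.   14.1  14. ] 22.620483333674617
25.95 [-0.  -0.1 -0. ] [ 0.5 -0.8 -0.6]
27.7083 [ 0.7  0.6 -1.2]
```

View pics/o1.png

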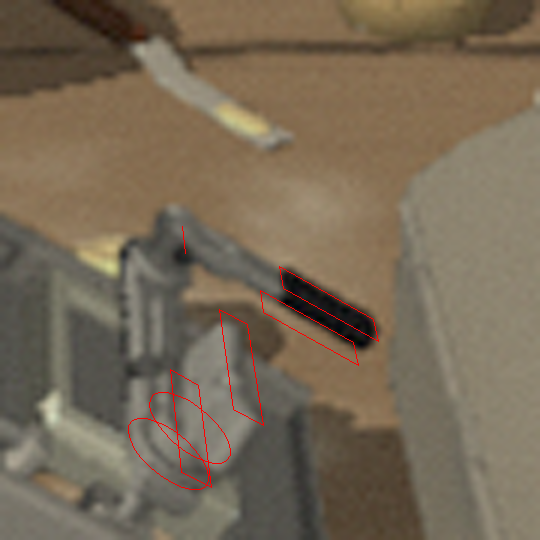

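View pics/o2.png

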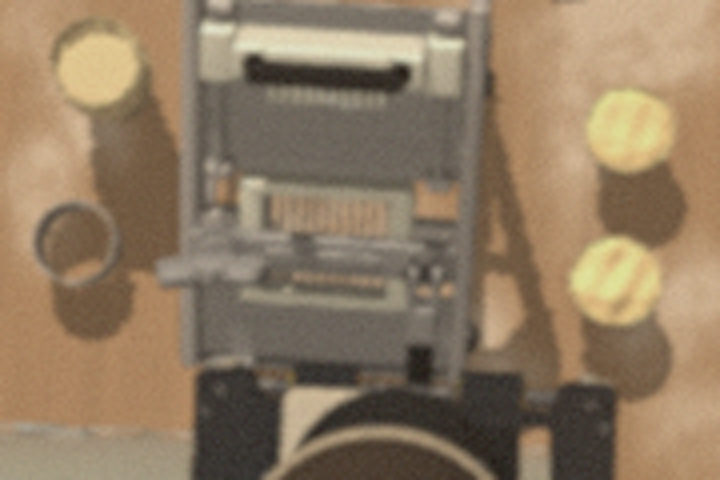

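The lever is closed: its grip is parallel to the model drawn at 0 rad, and I felt the stop as I pressed. The wings still line up with the bar, the items beside the slicer haven't moved, and the robot is clear, so I'm handing in.

Run:
```python
from h import *
a=cv2.imread("pics/top0.png");b=cv2.imread("pics/top11.png")
d=cv2.absdiff(a,b).max(2)
for n,(x0,y0,x1,y1) in dict(stack=(220,168,248,195),ring=(216,213,242,240),cups=(350,185,380,250)).items(): print(n,d[y0:y1,x0:x1].mean())
bot.close_job()
```

```text
stack 10.206349206349206
ring 8.361823361823362
cups 10.042564102564102
the job is handed in; nothing more can be done
```

I opened the cam lever, turned the wing nut snug, closed the lever again and handed the job in. `close_job` gives no verdict, so these results come from my own checks. The last clock reading was about 28 s of the 61 s allowed.

- **Lever open:** I pinched the grip and swung it to about 1.8 rad. The picture after release showed it at about 1.79 rad, staying there by itself.
- **Nut:** I turned it clockwise from about 0.6 to about 1.57 rad with the lever open. In the top picture the wings line up with the clamp bar to within about 0.05 rad. I felt no clear rise in torque at snug, so that angle comes from the commanded pose and the picture.
- **Lever closed:** I swung it down until it met its stop, with about 22 N square to the lever, and let go. About 2 s later the picture still shows it parallel to the bed at about 0 rad.
- **Robot clear:** The gripper is open and well away, with contact force near zero.
- **Things beside the slicer:** Both cups, the cup stack and the ring cutter show no visible shift between the first and last top pictures. The pixel comparison backs this only weakly, since it shows a small difference over all of them (8–10 grey levels) that I put down to image noise without checking it further.

**Disagreements:** The two cameras differed by about 6 mm on the nut's position. I settled it by gripping at a safe height and correcting from the measured forces. While closing, the tool was also up to about 4.5 mm off its commanded path, mostly along the lever, so my pivot estimate was slightly off. All measured forces stayed under about 30 N.

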